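Close a deli tub in the lid press

TASK

The tub on the bed of the lid press has its blue lid only resting loosely on the rim. Slide the tub along the bed, between the guide rails and under the press head, until it is home against the back stop; then pull the press's spring-return lever forward by its black ball knob until its pointer stands in the green band of the stroke scale (never hard into the red), so that the pad presses the lid fully down. Finish while holding the lever there under pressure; if let go it springs back. Leave the other things on the table alone.

Things in the scene. Friction and masses are not known exactly. Their poses are not given: they have to be found in the camera images.
- press: grey bench lid press fixed to the table, 325 (x) x 136 (y) x 240 mm high without its lever. Origin: on the table top, straight below the press pad's centre. Its x axis is the way a tub is pushed in (roughly away from the robot), y left, z up. Steel bed, 8 mm thick, x -200 to +125 mm. Column behind the nest from x +75
- head_nose (a point): front lower edge of the press head (50 mm wide, z 130 to 200 mm above the table), on the centre line 16 mm in front of the nest's centre. With the ram (22 mm) and pad it overhangs the nest: a gripper pushing the tub home has to stay in front of this point, or lean back towards the robot by 20 to 35 degrees
- nest (a point): centre of the nest, 6 mm above the table (2 mm under the bed surface, as the tub origin lies 2 mm under its foot); the tub origin comes here when home. Axes as the press. White slippery guide rails, 91 mm apart inside, 20 mm tall above the bed, x -40 to +58 mm, flared entries out to x -78. Rubber back stop: face at x +55, 20 mm tall
- food_tub: clear tub with blue lid, 124 long (own y) x 99 wide (own x) x 59 mm tall when closed, 0.2 to 0.4 kg. Origin: centre of underside. Stands on the press's bed before the rails, long side along the push, a little crooked. Wall 86 x 112 mm at the foot, 94 x 120 at the top
- tub_middle (a point): middle of the tub, on its axis 30 mm above its underside. Both ends of the lid lie 62 mm from it. Too wide to be gripped: push the near end evenly, e.g. with both fingertips 40 to 50 mm apart, 20 to 45 mm above the bed, and the rails straighten it. It slides with 1 to 4 N; the stop is felt as a firm rise past 9 N
- food_tub_lid (a joint): height of the blue lid above its closed seat, m: 0 is fully down, 0.005 to 0.009 at the start. It can only move straight up and down and has a little friction
- press_lever (a joint): lever angle, rad: 0 at rest, leaning 0.20 back (to the press's +x) from upright; grows as the knob is pulled to the press's -x. The curved stroke scale beside it is white, green from 0.72 to 0.88 (middle 0.80), then red to the hard stop at 1.10. A spring drives it back to 0: 2.5 N at the knob at first, some 8 to 12 N at the mark with a tub. Moves the pad down 30 mm per rad
- knob (a point): centre of the black ball knob, 35 mm diameter, at the top end of the lever, which is an 11 mm rod. About 302 mm above the table at rest, 281 mm at the mark. It can be pinched from above, from any side, or hooked from behind. It turns with the lever but may turn between the fingers
- shaft (a point): point on the lever's axis, 62 mm to the right (press's -y) of the press's centre line and 165 mm above the table; the axis is the press's y axis. The knob's centre circles it at 140 mm radius
- press_pad: black rubber press pad, 84 x 80 x 9 mm, spring-mounted under the ram. Origin: centre of its underside, 85 mm above the table at rest; 20 mm above a closed lid, which it meets at a lever angle of 0.67; beyond that it gives by 4 N per mm
- closed_tub: a second, already closed food tub, bystander, stands or lies on the table; leave it alone. Origin: centre of its underside
- small_tin: small food tin, bystander, stands or lies on the table; leave it alone. Origin: centre of its underside
- tape_roll: roll of tape, bystander, stands or lies on the table; leave it alone. Origin: centre of its underside
- pepper_mill: wooden pepper mill, bystander, stands or lies on the table; leave it alone. Origin: centre of its underside
- marker_pen: marker pen, bystander, stands or lies on the table; leave it alone. Origin: centre of its underside
- spice_jar_d: green-capped spice jar, bystander, stands or lies on the table; leave it alone. Origin: centre of its underside

How it is judged:
By the outcome, as a careful person would: the job done as asked, in the order asked, and still so for the second after the job is handed in, while the arm keeps its last pose, push and grip.
It also fails if it takes over 48 s, if anything falls off the work surface, if the arm or the gripper's body presses on something with over 40 N, if the wrist force passes 120 N, or if a joint passes its speed limit or range.

ROBOT

A 6-joint arm with a two-finger parallel gripper is mounted at the origin on a cart in front of the work surface, level with it; the furniture and walls round the work are solid. World frame = base frame: x ahead of the robot, y to its left, z up, the work surface at z = 0. Lengths are in m, angles in rad, forces in N, time in s.
With the tool pointing down it reaches from about 0.3 to 0.825 m from the base axis. Payload 5.4 kg.
Tool frame: the origin (TCP) lies at the very end of the fingers, on their centre line; the grasp point (between the pads) lies 19 mm behind it; z points along the fingers, y is the line along which they close (so a half turn about z gives the same grasp; the last joint's range is limited). The gripper opens to 92 mm and grips with 3 to 60 N. Pads are 20 mm wide; open, the fingers measure 128 mm over their backs; the gripper's body (75 mm by 189 mm) begins 69 mm behind the grasp point.
Start: joints at [0.913, 0.158, 1.597, -0, 1.386, -0.21], TCP at [0.249, 0.518, 0.215] pointing down, gripper open.
Joint ranges: [-2.91, 2.91], [-0.94, 2.29], [0.18, 2.7], [-1.29, 4.43], [0.17, 2.64], [-3, 3]. Speed limits (rad/s): [2.57, 2.57, 3.14, 3.14, 3.14, 3.14].

INTERFACE

Orientations are given as [roll, pitch, yaw] about the fixed x, y, z axes, in that order (R = Rz(yaw) Ry(pitch) Rx(roll)).
In Python, from cell import monitor, cams, manip gives the robot as it stands. The module is installed in compiled form; this text tells all that it offers.
- The arm moves only by the tool arm_command, never from a script. Its argument "deltas" is text: rows parted by semicolons, each of 7 numbers parted by spaces: the turn, a rotation vector about the tool's x, y, z in degrees, then the shift along the tool's x, y, z in m, then the finger opening in m, from 0 to 0.0919. In form: rx ry rz x y z hand; .... A call has 1 to 5 rows; each row shifts and turns the commanded pose from where the row before left it, along the tool's axes as they then stand; what a row does not reach is not made up. A row lasts 1/12 s, in which the tool goes at most 41.7 mm and 7.16 degrees, less where a joint would pass 70% of its speed; a pose out of reach is approached as far as the arm can. A call is refused whole if a number of a shift passes 0.0417 or a number of a turn 7.16, either way. A call with a gripper value outside its range is refused whole. The fingers move at their own pace and stop on an object; "newtons" is the grip in N (left out, the last holds). Time passes only in rows, so rows that do not move let the fingers close. It gives the time, the measured TCP pose, the force, the opening and the grip force at its end, in the units of the state.
- monitor.state(): the state, without advancing time (a new reading comes with each control period).
- cams.camera(name): name is "side" or "top"; returns (picture, depth): 400x640x3 uint8, red, green, blue; 400x640 float32, m along the optical axis (not along the pixel's ray), 0 where there is no reading.
- cams.camera_params(name): a dict with "fovy" (degrees; the focal length in pixels is half the picture's height over the tangent of half this angle, whatever the lens; pixels are square), "cx", "cy" (the principal point, pixels), "k1" (the pictures are not rectified: a ray, as slopes to the right and down, at radius r is drawn at 1 + k1 r^2 times it, then the intrinsics apply), "extrinsics" (4x4, takes a point from world to camera coordinates). Camera axes: x right, y down, z forward; pixel columns grow to the right and rows downward; lengths in m; the calibration is good to about 2 mm. A picture is of the moment at which its call begins. camera_params takes no time and is no camera call.
- manip.sign_off(): hands the job in; it is judged then, once.
The state is a dict: "time_s": time; "qpos": joint angles; "qd": joint speeds; "joint_torque": joint torques, N m; "tcp_pos": TCP position; "ee_rot": TCP orientation; "ft_force": force on the tool from outside, world axes, zero at the start; "moment": the same for the moment, N m; "gripper_width": finger opening in m; "grip_force": force on a finger pad.
Only numpy, scipy, OpenCV 4.12 (cv2) and the standard library are available. Lean on these libraries where they do the work, as an engineer would, in place of code of your own. Each camera call takes 0.05 s, during which the arm holds its last target. There are 200 camera calls.

## Working session

There is one attempt and no reset: what is moved stays moved. The work goes in short steps, Python scripts to look and compute and a tool call to move; the robot and the scene stay as the last step left them, time stands still between calls to the robot, and variables do not carry over. Pictures are saved under pics/ and viewed, at most 10 in all, crops included, and the job is handed in when it is done.

Besides the shell and the picture viewer there is one more tool, called after "Emit:" as name(argument=value, ...) on one line, values as JSON. arm_command: Moves the arm, as the interface text tells. Its arguments: {"type":"object","properties":{"deltas":{"type":"string"},"newtons":{"type":"number"}},"required":["deltas"]}

```bash
mkdir -p pics; cat > h.py <<'E'
import numpy as np, cv2
from cell import monitor, cams, manip
def load(name,tag):
    im,d=cams.camera(name); p=cams.camera_params(name)
    np.savez(f'pics/{tag}.npz',im=im,d=d); cv2.imwrite(f'pics/{tag}.png',im[:,:,::-1]); return im,d,p
def K(p):
    f=200/np.tan(np.radians(p['fovy'])/2); return np.array([[f,0,p['cx']],[0,f,p['cy']],[0,0,1.]]),np.array([p['k1'],0,0,0.])
def cloud(d,p):
    k,D=K(p); h,w=d.shape; u,v=np.meshgrid(np.arange(w),np.arange(h))
    n=cv2.undistortPoints(np.stack([u,v],-1).reshape(-1,1,2).astype(float),k,D).reshape(h,w,2)
    c=np.dstack([n*d[...,None],d]); E=np.array(p['extrinsics'])
    X=(c-E[:3,3])@E[:3,:3]; X[d<=0]=np.nan; return X
E
python3 - <<'E'
from h import *
for n in('side','top'):
    im,d,p=load(n,n+'0'); X=cloud(d,p); np.save(f'pics/{n}0X.npy',X)
    E=np.array(p['extrinsics']);print(n,p['fovy'],p['k1'],-E[:3,:3].T@E[:3,3],E[2,:3])
print(monitor.state())
E
```

```text
side 45.243750905997715 -0.03849560654881403 [-0.30355732 -0.23942265  1.16944752] [ 0.65140867  0.15382054 -0.74297105]
top 44.057796005684104 -0.0106832816669926 [-0.06268567 -0.3236078   1.55182993] [ 0.43435585  0.18755507 -0.88099835]
{'time_s': 0.1, 'qpos': array([ 9.12912105e-01,  1.58981088e-01,  1.59812317e+00, -2.31870284e-05,
        1.38618936e+00, -2.10068612e-01]), 'qd': array([-0.00091867, -0.00247815, -0.00187621,  0.00063033, -0.00017453,
        0.00076382]), 'joint_torque': array([ 1.09947116e-03, -3.86498523e+01, -3.22960496e+01,  7.03442213e-02,
        3.38800158e-02, -4.91022911e-05]), 'tcp_pos': array([0.24862496, 0.51783403, 0.2137117 ]), 'ee_rot': array([-3.13992433e+00, -3.32412551e-04,  2.69378104e+00]), 'ft_force': array([-0.01241141, -0.27116139,  0.31212903]), 'moment': array([-0.01059951,  0.01104567,  0.00364621]), 'grip_force': 0.0, 'gripper_width': 0.09201351441317206}
```

View pics/side0.png

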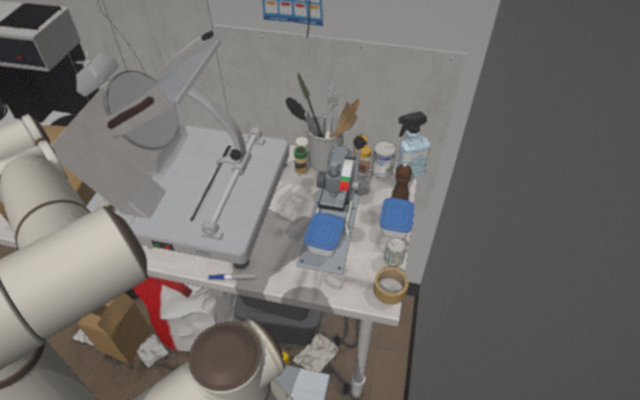

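View pics/top0.png

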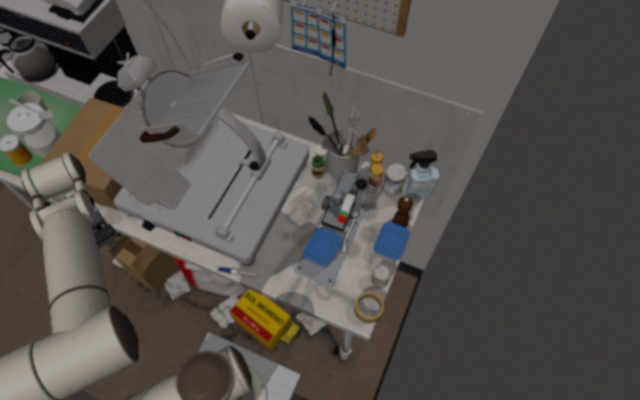

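Side view: the tub's lid is at about (324,233), the press head at (338,175), the knob probably at (360,143) and the bystander tub at (397,215). Top view: lid (322,246), knob about (361,186), closed tub (392,240). Next I'll take an enlarged crop and fit the poses.

```bash
python3 - <<'E'
from h import *
a=np.load('pics/side0.npz')['im'][120:280,260:420]; b=np.load('pics/top0.npz')['im'][150:310,280:440]
cv2.imwrite('pics/crop0.png',cv2.resize(np.hstack([a,b])[:,:,::-1],(800,400),interpolation=cv2.INTER_CUBIC))
for n in('side','top'):
    z=np.load(f'pics/{n}0.npz');im=z['im'];X=np.load(f'pics/{n}0X.npy')
    hsv=cv2.cvtColor(im,cv2.COLOR_RGB2HSV)
    m=((hsv[...,0]>95)&(hsv[...,0]<125)&(hsv[...,1]>130)).astype(np.uint8)
    N,l,s,c=cv2.connectedComponentsWithStats(m)
    for i in range(1,N):
        if s[i,4]>300:
            P=X[l==i];P=P[np.isfinite(P).all(1)];zt=np.median(P[:,2]);P=P[abs(P[:,2]-zt)<.008]
            print(n,c[i].round(),s[i,4],P.mean(0).round(4),cv2.minAreaRect((P[:,:2]*1000).astype(np.float32)))
    # dump dark high points
    R=X.copy(); reg=(R[...,0]>.35)&(R[...,0]<1.1)&(R[...,1]>-.35)&(R[...,1]<.3)&(R[...,2]>.225)&(R[...,2]<.36)
    N,l,s,c=cv2.connectedComponentsWithStats(reg.astype(np.uint8))
    for i in range(1,N):
        if s[i,4]>10:
            P=X[l==i];print(n,'high',c[i].round(),s[i,4],np.median(P,0).round(3),P.min(0).round(3),P.max(0).round(3),im[l==i].mean(0).round())
E
```

```text
side [397. 214.] 785 [ 0.6506 -0.263   0.0537] ((648.261962890625, -261.8553771972656), (88.76549530029297, 123.88652038574219), 89.98990631103516)
side [324. 230.] 885 [ 0.5323 -0.0615  0.0668] ((529.5733642578125, -62.22040557861328), (93.02969360351562, 119.7408676147461), 83.82242584228516)
side high [348.  85.] 8138 [ 0.944 -0.061  0.29 ] [ 0.798 -0.35   0.225] [0.955 0.3   0.36 ] [131. 129. 125.]
side high [297. 109.] 294 [0.84  0.093 0.254] [0.764 0.04  0.225] [0.859 0.134 0.29 ] [68. 67. 65.]
side high [226. 122.] 564 [0.678 0.256 0.296] [0.663 0.222 0.225] [0.707 0.3   0.354] [131. 129. 128.]
side high [324. 121.] 26 [ 0.775 -0.007  0.27 ] [ 0.761 -0.01   0.226] [ 0.797 -0.004  0.294] [111. 110. 108.]
side high [352. 160.] 445 [ 0.648 -0.114  0.248] [ 0.578 -0.143  0.225] [ 0.676 -0.091  0.323] [125. 125. 119.]
side high [333. 165.] 56 [ 0.633 -0.066  0.236] [ 0.624 -0.076  0.225] [ 0.647 -0.056  0.241] [123. 128. 131.]
top [392. 240.] 863 [ 0.65   -0.2645  0.0548] ((651.4702758789062, -264.70513916015625), (122.05735778808594, 90.2592544555664), 0.8106313347816467)
top [322
[... 385 characters left out ...]
299] [0.664 0.22  0.226] [0.707 0.3   0.358] [101.  98.  97.]
top high [365. 141.] 271 [ 0.835 -0.077  0.259] [ 0.795 -0.104  0.225] [ 0.899 -0.045  0.306] [79. 61. 42.]
top high [324. 143.] 63 [0.787 0.042 0.257] [0.764 0.036 0.226] [0.81  0.047 0.287] [79. 76. 74.]
top high [338. 148.] 30 [ 0.78  -0.01   0.271] [ 0.764 -0.013  0.227] [ 0.808 -0.006  0.296] [60. 58. 56.]
top high [424. 156.] 296 [ 0.871 -0.268  0.252] [ 0.846 -0.306  0.225] [ 0.905 -0.221  0.263] [33. 31. 29.]
top high [352. 197.] 375 [ 0.646 -0.116  0.249] [ 0.576 -0.147  0.226] [ 0.679 -0.094  0.324] [93. 93. 87.]
top high [337. 196.] 49 [ 0.634 -0.069  0.237] [ 0.624 -0.079  0.225] [ 0.647 -0.057  0.243] [ 96.  98. 100.]
```

View pics/crop0.png

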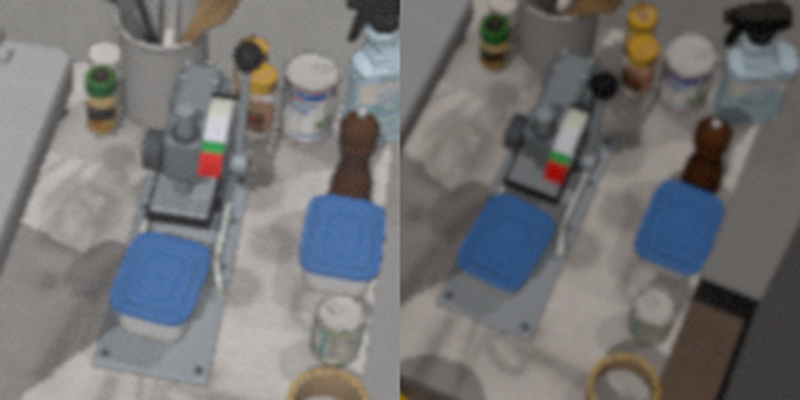

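```bash
python3 - <<'E'
from h import *
for n in('side','top'):
    z=np.load(f'pics/{n}0.npz');im=z['im'].astype(int);X=np.load(f'pics/{n}0X.npy')
    x,y,h=X[...,0],X[...,1],X[...,2]
    t=(x>.4)&(x<.7)&(y>-.2)&(y<-.14)|((x>.4)&(x<.6)&(y>.03)&(y<.1)); print(n,'table z',np.nanmedian(h[t&(abs(h)<.02)]))
    dark=im.max(-1)<75
    k=dark&(h>.27)&(h<.34)&(x>.6)&(x<.75)&(abs(y+.13)<.06); P=X[k]; 
    print('knob',len(P),P.mean(0).round(4),P.min(0).round(3),P.max(0).round(3),np.argwhere(k).mean(0))
    # rod/knob sphere fit
    cp=np.linalg.inv(np.array(cams.camera_params(n)['extrinsics']))[:3,3]
    m=P.mean(0); r=(m-cp)/np.linalg.norm(m-cp); print(' ctr',(m+r*.0117).round(4))
    b=(h>.004)&(h<.0125)&(x>.38)&(x<.56)&(abs(y+.07)<.12)&(im.max(-1)-im.min(-1)<30)
    b=cv2.morphologyEx(b.astype(np.uint8),cv2.MORPH_OPEN,np.ones((3,3)))
    N,l,s,c=cv2.connectedComponentsWithStats(b)
    for i in range(1,N):
        if s[i,4]>60:
            P=X[l==i];print('bed',s[i,4],P.mean(0).round(3),cv2.minAreaRect((P[:,:2]*1000).astype(np.float32)))
    for nm,lo,hi in(('head',.19,.21),('scale',.205,.36),('pad',.12,.16)):
        b=(h>lo)&(h<hi)&(x>.55)&(x<.76)&(y>-.15)&(y<0.02)
        P=X[b];P=P[P[:,0]<.72];print(nm,len(P),P.mean(0).round(3),P.min(0).round(3),P.max(0).round(3),cv2.minAreaRect((P[:,:2]*1000).astype(np.float32)))
    hs=cv2.cvtColor(z['im'],cv2.COLOR_RGB2HSV)
    for nm,a,bb in(('red',-1,8),('green',50,80)):
        b=(hs[...,0]>a)&(hs[...,0]<bb)&(hs[...,1]>140)&(h>.12)&(x>.5)&(x<.75)&(abs(y+.1)<.06); P=X[b]; print(nm,len(P),P.mean(0).round(4))
E
```

```text
side table z -0.00016474266100876858
knob 98 [ 0.6555 -0.129   0.3113] [ 0.645 -0.143  0.294] [ 0.668 -0.115  0.323] [142.33673469 358.7755102 ]
 ctr [ 0.6642 -0.128   0.3035]
bed 472 [ 0.481 -0.099  0.008] ((486.9237365722656, -108.06075286865234), (82.98339080810547, 131.0633544921875), 43.464969635009766)
bed 141 [ 0.457 -0.02   0.008] ((458.88458251953125, -20.67271614074707), (48.85782241821289, 40.45749282836914), 2.9910690784454346)
head 337 [ 0.664 -0.069  0.199] [ 0.568 -0.133  0.19 ] [ 0.72  -0.024  0.21 ] ((646.7733154296875, -80.0379867553711), (104.55476379394531, 144.97445678710938), 77.33647155761719)
scale 643 [ 0.628 -0.107  0.251] [ 0.564 -0.143  0.205] [ 0.707 -0.056  0.323] ((634.3521118164062, -96.2853012084961), (78.23925018310547, 130.2581787109375), 73.04939270019531)
pad 119 [ 0.625 -0.065  0.147] [ 0.612 -0.141  0.121] [ 0.717 -0.02   0.16 ] ((659.028076171875, -83.63766479492188), (118.21359252929688, 104.49527740478516), 83.75958251953125)
red 65 [ 0.5768 -0.1065  0.22  ]
green 13 [ 0.5913 -0.1072  0.2326]
top table z 0.0009874804505725027
knob 115 [ 0.6594 -0.1312  0.3116] [ 0.646 -0.147  0.274] [ 0.679 -0.113  0.324] [184.4 360.6]
 ctr [ 0.6652 -0.1296  0.3016]
head 362 [ 0.669 -0.069  0.2  ] [ 0.571 -0.135  0.19 ] [ 0.72  -0.027  0.21 ] ((652.635009765625, -79.8152847290039), (111.70577239990234, 131.60617065429688), 67.83912658691406)
scale 549 [ 0.631 -0.108  0.251] [ 0.568 -0.147  0.205] [ 0.719 -0.052  0.324] ((643.853759765625, -99.91189575195312), (152.38455200195312, 94.13819122314453), 1.0755650997161865)
pad 49 [ 0.636 -0.073  0.15 ] [ 0.618 -0.141  0.121] [ 0.72  -0.027  0.16 ] ((668.7669067382812, -82.82456970214844), (100.94840240478516, 114.68083953857422), 1.4661520719528198)
red 52 [ 0.5771 -0.1093  0.2216]
green 5 [ 0.5922 -0.1068  0.234 ]
```

```bash
python3 - <<'E'
from h import *
for n in('side','top'):
    z=np.load(f'pics/{n}0.npz');im=z['im'].astype(int);X=np.load(f'pics/{n}0X.npy')
    x,y,h=X[...,0],X[...,1],X[...,2]
    b=(h>.0045)&(h<.013)
    print(n,'bed')
    for x0 in np.arange(.40,.62,.01):
        q=y[b&(abs(x-x0)<.006)&(y>-.19)&(y<.06)]
        if len(q)>3: print(round(x0,2),np.percentile(q,[2,98]).round(4),len(q),end=' | ')
    print('\nheadtop')
    for x0 in np.arange(.60,.72,.01):
        q=y[(h>.193)&(h<.207)&(abs(x-x0)<.006)&(y>-.105)&(y<.0)]
        if len(q)>3: print(round(x0,2),q.min().round(4),q.max().round(4),len(q),end=' | ')
    P=X[(h>.215)&(h<.3)&(x>.57)&(x<.66)&(y<-.09)&(y>-.122)]
    print('\nscale fit',np.polyfit(P[:,0],P[:,1],1),[ (round(a,2),np.median(P[abs(P[:,0]-a)<.006,1]).round(4)) for a in np.arange(.57,.66,.01)])
E
```

```text
side bed
0.41 [-0.1738  0.0097] 9 | 0.42 [-0.1802  0.0514] 5 | 0.43 [-0.1474  0.0326] 20 | 0.44 [-0.139  -0.0015] 147 | 0.45 [-0.1326 -0.0025] 152 | 0.46 [-0.1329 -0.0009] 144 | 0.47 [-0.1363  0.0068] 148 | 0.48 [-0.1355  0.0076] 124 | 0.49 [-0.135  -0.0008] 72 | 0.5 [-0.1761 -0.0026] 55 | 0.51 [-0.1376  0.005 ] 45 | 0.52 [-0.1708  0.037 ] 48 | 0.53 [-0.1702 -0.0736] 40 | 0.54 [-0.1551  0.0489] 34 | 0.55 [-0.1476 -0.0534] 30 | 0.56 [-0.1824  0.0567] 41 | 0.57 [-0.1717  0.0472] 27 | 0.58 [-0.1318 -0.0143] 20 | 0.59 [-0.1737  0.0264] 27 | 0.6 [-0.1629  0.0278] 25 | 0.61 [-0.1785 -0.    ] 23 | 
headtop
0.62 -0.085 -0.0444 40 | 0.63 -0.0866 -0.0423 45 | 0.64 -0.0845 -0.0433 18 | 0.65 -0.0849 -0.0446 17 | 0.66 -0.0836 -0.0426 15 | 0.67 -0.0849 -0.043 22 | 0.68 -0.0847 -0.043 25 | 0.69 -0.0834 -0.043 40 | 0.7 -0.0842 -0.0406 39 | 0.71 -0.0847 -0.0429 35 | 
scale fit [-0.01324607 -0.09699559] [(np.float64(0.57), np.float64(-0.1048)), (np.float64(0.58), np.float64(-0.1057)), (np.float64(0.59), np.float64(-0.1041)), (np.float64(0.6), np.float64(-0.1047)), (np.float64(0.61), np.float64(-0.1044
[... 847 characters left out ...]
-0.0883 -0.0306 35 | 0.63 -0.0883 -0.0306 40 | 0.64 -0.0872 -0.0461 18 | 0.65 -0.0857 -0.0446 18 | 0.66 -0.0865 -0.0446 23 | 0.67 -0.0856 -0.0451 39 | 0.68 -0.0868 -0.0482 41 | 0.69 -0.0893 -0.0449 45 | 0.7 -0.0928 -0.0465 44 | 0.71 -0.0933 -0.0476 52 | 
scale fit [ 0.00405159 -0.1104226 ] [(np.float64(0.57), np.float64(-0.1073)), (np.float64(0.58), np.float64(-0.1074)), (np.float64(0.59), np.float64(-0.1091)), (np.float64(0.6), np.float64(-0.1071)), (np.float64(0.61), np.float64(-0.1072)), (np.float64(0.62), np.float64(-0.1072)), (np.float64(0.63), np.float64(-0.1091)), (np.float64(0.64), np.float64(-0.1078)), (np.float64(0.65), np.float64(-0.1078)), (np.float64(0.66), np.float64(-0.1093))]
```

The press yaw is about 0, with its origin at about (0.637,-0.067). The tub is at (0.531,-0.064), turned about -5° from the x axis. I'll check the travel corridor for obstacles before moving.

```bash
python3 - <<'E'
from h import *
X=np.concatenate([np.load(f'pics/{n}0X.npy').reshape(-1,3) for n in('side','top')])
X=X[np.isfinite(X).all(1)]
for y0 in np.arange(.6,-.25,-.05):
    print(round(y0,2),[ (lambda q: round(float(np.percentile(q,99)),2) if len(q) else None)(X[(abs(X[:,0]-x0)<.025)&(abs(X[:,1]-y0)<.025),2]) for x0 in np.arange(.2,.66,.05)])
E
```

```text
0.6 [-0.85, -0.84, -0.84, 0.01, 0.38, 0.38, 0.38, 0.38, 0.38, 0.41]
0.55 [0.58, 0.58, 0.56, 0.01, 0.34, 0.34, 0.34, 0.37, 0.35, 0.35]
0.5 [0.57, 0.58, 0.58, 0.1, 0.27, 0.27, 0.41, 0.4, 0.33, 0.34]
0.45 [0.35, 0.57, 0.58, 0.07, 0.2, 0.2, 0.44, 0.44, 0.38, 0.38]
0.4 [0.61, 0.59, -0.84, 0.07, 0.1, 0.11, 0.47, 0.47, 0.42, 0.42]
0.35 [0.6, -0.84, -0.83, 0.08, 0.1, 0.11, 0.48, 0.5, 0.45, 0.45]
0.3 [None, -0.84, -0.84, 0.01, 0.1, 0.11, 0.11, 0.47, 0.47, 0.47]
0.25 [None, -0.84, -0.84, 0.01, 0.15, 0.16, 0.15, 0.14, 0.15, 0.8]
0.2 [None, -0.84, -0.69, 0.02, 0.15, 0.15, 0.14, 0.14, 0.14, 0.84]
0.15 [None, -0.84, -0.68, 0.02, 0.1, 0.1, 0.1, 0.1, 0.1, 0.85]
0.1 [None, -0.84, -0.68, 0.02, 0.09, 0.09, 0.09, 0.09, 0.09, 0.76]
0.05 [None, -0.84, -0.84, 0.01, 0.01, 0.01, 0.01, 0.01, 0.01, 0.01]
-0.0 [None, -0.84, -0.84, 0.01, 0.01, 0.01, 0.07, 0.07, 0.18, 0.19]
-0.05 [-0.85, -0.85, -0.84, 0.01, 0.01, 0.07, 0.07, 0.07, 0.21, 0.24]
-0.1 [-0.84, -0.84, -0.84, 0.01, 0.01, 0.07, 0.07, 0.22, 0.25, 0.32]
-0.15 [-0.84, -0.84, -0.84, 0.01, 0.01, 0.01, 0.01, 0.03, 0.17, 0.32]
-0.2 [-0.84, -0.84, -0.84, 0.01, 0.01, 0.01, 0.01, 0.01, 0.06, 0.06]
```

Emit:
arm_command(deltas="0 0 0 -0.022 -0.027 -0.003 0.042; 0 0 0 -0.023 -0.027 -0.003 0.042; 0 0 0 -0.023 -0.027 -0.003 0.042; 0 0 0 -0.023 -0.027 -0.003 0.042; 0 0 0 -0.023 -0.027 -0.003 0.042", newtons=20)

```text
time_s: 0.52
tcp_pos: [0.293, 0.3456, 0.2292]
ee_rot: [-3.141, -0.0, 2.695]
ft_force: [1.0, -0.3, -0.0]
gripper_width: 0.0605
grip_force: 0.0
```

Emit:
arm_command(deltas="0 0 0 -0.023 -0.027 0 0.042; 0 0 0 -0.023 -0.027 0 0.042; 0 0 0 -0.023 -0.027 0 0.042; 0 0 0 -0.023 -0.027 0 0.042; 0 0 0 -0.023 -0.027 0 0.042")

```text
time_s: 0.93
tcp_pos: [0.3382, 0.1742, 0.2293]
ee_rot: [-3.141, -0.0, 2.694]
ft_force: [0.0, 1.2, 0.1]
gripper_width: 0.0424
grip_force: 0.0
```

Emit:
arm_command(deltas="0 0 0 -0.023 -0.027 0 0.042; 0 0 0 -0.023 -0.027 0 0.042; 0 0 0 -0.023 -0.027 0 0.042; 0 0 0 -0.023 -0.027 0 0.042; 0 0 0 -0.023 -0.027 0 0.042")

```text
time_s: 1.35
tcp_pos: [0.3835, 0.0026, 0.2294]
ee_rot: [3.141, 0.0, 2.693]
ft_force: [0.2, 0.4, 0.3]
gripper_width: 0.0422
grip_force: 0.0
```

Emit:
arm_command(deltas="0 0 -6.4 0 0 0 0.042; 0 0 -6.4 0 0 0 0.042; 0 0 -6.4 0 0 0 0.042; 0 0 -6.4 0 0 0 0.042; 0 0 0 0 0 0 0.042")

```text
time_s: 1.77
tcp_pos: [0.3834, 0.0042, 0.2292]
ee_rot: [3.141, -0.001, -3.14]
ft_force: [0.1, 0.2, -0.3]
gripper_width: 0.042
grip_force: 0.0
```

Emit:
arm_command(deltas="0 -6.25 0 0 -0.035 0 0.042; 0 -6.25 0 0 -0.036 0 0.042; 0 -6.25 0 0 0 0 0.042; 0 -6.25 0 0 0 0 0.042; 0 0 0 0 0 0 0.042")

```text
time_s: 2.18
tcp_pos: [0.3813, -0.0657, 0.2272]
ee_rot: [3.141, 0.436, 3.133]
ft_force: [0.8, -0.4, -0.8]
gripper_width: 0.0419
grip_force: 0.0
```

Emit:
arm_command(deltas="0 0 0 0.0065 0 0.032 0.042; 0 0 0 0.0065 0 0.032 0.042; 0 0 0 0.0065 0 0.032 0.042; 0 0 0 0.0065 0 0.032 0.042; 0 0 0 0 0 0 0.042")

```text
time_s: 2.6
tcp_pos: [0.4103, -0.0617, 0.0949]
ee_rot: [3.13, 0.418, 3.137]
ft_force: [-1.1, 1.5, -1.3]
gripper_width: 0.042
grip_force: 0.0
```

Emit:
arm_command(deltas="0 0 0 0.003 0 0.025 0.042; 0 0 0 0.003 0 0.025 0.042; 0 0 0 0.001 0 0.012 0.042; 0 0 0 0 0 0 0.042; 0 0 0 0 0 0 0.042")

```text
time_s: 3.02
tcp_pos: [0.4342, -0.0653, 0.0441]
ee_rot: [3.14, 0.432, 3.141]
ft_force: [0.1, 0.3, -0.2]
gripper_width: 0.0422
grip_force: 0.0
```

```bash
python3 - <<'E'
from h import *
s=monitor.state();print(s['qpos'].round(3),s['qd'].round(3),s['tcp_pos'],s['ee_rot'],s['ft_force'])
im,d,p=load('side','s1');im2,d,p=load('top','t1')
cv2.imwrite('pics/c1.png',cv2.resize(np.hstack([im[120:320,220:420],im2[150:350,240:440]])[:,:,::-1],(800,400),interpolation=cv2.INTER_CUBIC))
E
```

```text
[-0.618 -0.328  2.484  0.405  0.668 -2.468] [-0.014 -0.05   0.002  0.004 -0.004 -0.011] [ 0.43416069 -0.06526566  0.04411278] [3.1397396  0.43175406 3.14085099] [ 0.11811288  0.33059834 -0.19781048]
```

View pics/c1.png

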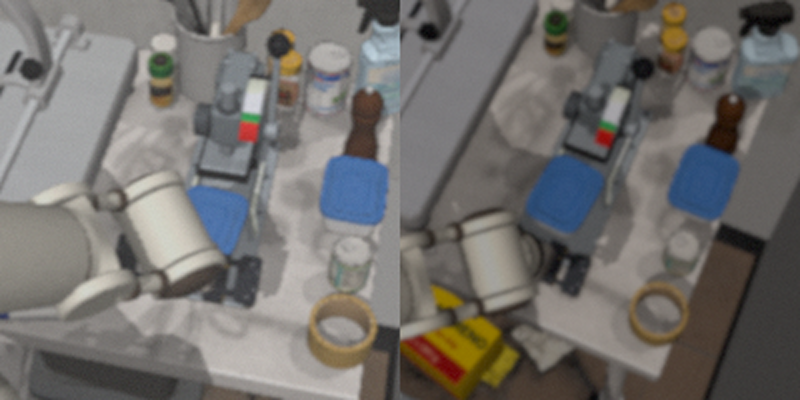

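The view shows the fingertips in front of the tub's near end, at crop (235,275), and clear of it. I'll push forward along world x.

Emit:
arm_command(deltas="0 0 0 -0.006 -0.001 0.007 0.042; 0 0 0 -0.007 -0.001 0.006 0.042; 0 0 0 -0.009 0 0.004 0.042; 0 0 0 -0.009 0 0.0042 0.042; 0 0 0 -0.009 0 0.0042 0.042")

```text
time_s: 3.53
tcp_pos: [0.4814, -0.068, 0.0386]
ee_rot: [-3.141, 0.434, 3.141]
ft_force: [-4.9, -0.0, 1.7]
gripper_width: 0.042
grip_force: 1.7
```

Emit:
arm_command(deltas="0 0 0 -0.008 0 0.0037 0.042; 0 0 0 -0.008 0 0.0037 0.042; 0 0 0 -0.008 0 0.0037 0.042; 0 0 0 -0.008 0 0.0037 0.042; 0 0 0 0 0 0 0.042")

```text
time_s: 3.95
tcp_pos: [0.5178, -0.0685, 0.039]
ee_rot: [-3.14, 0.436, 3.141]
ft_force: [-0.3, -0.3, -0.3]
gripper_width: 0.0419
grip_force: 0.1
```

Emit:
arm_command(deltas="0 0 0 -0.007 0 0.0033 0.042; 0 0 0 -0.007 0 0.0033 0.042; 0 0 0 -0.007 0 0.0033 0.042; 0 0 0 -0.006 0 0.0028 0.042; 0 0 0 -0.005 0 0.0023 0.042")

```text
time_s: 4.37
tcp_pos: [0.5516, -0.0696, 0.0376]
ee_rot: [-3.139, 0.434, 3.141]
ft_force: [-8.7, -11.1, 2.5]
gripper_width: 0.0419
grip_force: 5.4
```

Emit:
arm_command(deltas="0 0 0 -0.0036 0 0.0017 0.042; 0 0 0 -0.0036 0 0.0017 0.042; 0 0 0 0 0 0 0.042")

```text
time_s: 4.62
tcp_pos: [0.5598, -0.0691, 0.0377]
ee_rot: [-3.14, 0.434, 3.14]
ft_force: [-0.6, -1.6, -0.8]
gripper_width: 0.0419
grip_force: 0.9
```

Emit:
arm_command(deltas="0 0 0 -0.0036 0 0.0017 0.042; 0 0 0 -0.0036 0 0.0017 0.042")

```text
time_s: 4.78
tcp_pos: [0.5666, -0.068, 0.0368]
ee_rot: [3.141, 0.432, 3.14]
ft_force: [-2.4, -1.3, -0.4]
gripper_width: 0.042
grip_force: 1.5
```

Emit:
arm_command(deltas="0 0 0 -0.0018 0 0.0008 0.042; 0 0 0 -0.0018 0 0.0008 0.042")

```text
time_s: 4.95
tcp_pos: [0.5708, -0.0676, 0.0367]
ee_rot: [3.141, 0.433, 3.141]
ft_force: [-3.8, -2.2, -0.2]
gripper_width: 0.0421
grip_force: 1.7
```

Emit:
arm_command(deltas="0 0 0 -0.0018 0 0.0008 0.042; 0 0 0 -0.0018 0 0.0008 0.042")

```text
time_s: 5.12
tcp_pos: [0.5747, -0.0676, 0.0367]
ee_rot: [3.141, 0.433, 3.141]
ft_force: [-2.0, -2.2, -0.2]
gripper_width: 0.0418
grip_force: 1.7
```

Emit:
arm_command(deltas="0 0 0 -0.0014 0 0.0006 0.042; 0 0 0 0 0 0 0.042")

```text
time_s: 5.28
tcp_pos: [0.5755, -0.0675, 0.0363]
ee_rot: [3.141, 0.431, 3.141]
ft_force: [-9.9, -3.7, 4.3]
gripper_width: 0.0418
grip_force: 4.7
```

Emit:
arm_command(deltas="0 0 0 -0.0014 0 0.0006 0.042; 0 0 0 0 0 0 0.042")

```text
time_s: 5.45
tcp_pos: [0.5759, -0.0674, 0.0359]
ee_rot: [3.14, 0.428, -3.141]
ft_force: [-17.4, -5.0, 9.8]
gripper_width: 0.0418
grip_force: 8.0
```

```bash
python3 - <<'E'
from h import *
im,d,p=load('side','s2');X=cloud(d,p)
im2,d2,p2=load('top','t2')
cv2.imwrite('pics/c2.png',cv2.resize(np.hstack([im[120:280,280:440],im2[150:310,280:440]])[:,:,::-1],(800,400),interpolation=cv2.INTER_CUBIC))
s=monitor.state();print(s['qpos'].round(3),s['ft_force'].round(1))
for im,X in((im,X),(im2,cloud(d2,p2))):
    hsv=cv2.cvtColor(im,cv2.COLOR_RGB2HSV)
    m=(hsv[...,0]>95)&(hsv[...,0]<125)&(hsv[...,1]>130)&(X[...,1]>-.18)&(X[...,1]<.02)&(X[...,0]>.4)
    P=X[m];P=P[abs(P[:,2]-.07)<.01];print(len(P),np.median(P,0),cv2.minAreaRect((P[:,:2]*1000).astype(np.float32)))
E
```

```text
[-0.424  0.121  2.1    0.334  0.552 -2.247] [-16.5  -5.4   9.2]
6 [ 0.64003344 -0.10753797  0.06956896] ((657.4549560546875, -107.22418975830078), (51.67880630493164, 2.936084508895874), 1.9694682359695435)
85 [ 0.61898986 -0.10627998  0.06967936] ((629.3242797851562, -67.89727020263672), (72.69662475585938, 93.5580825805664), 1.6622122526168823)
```

View pics/c2.png

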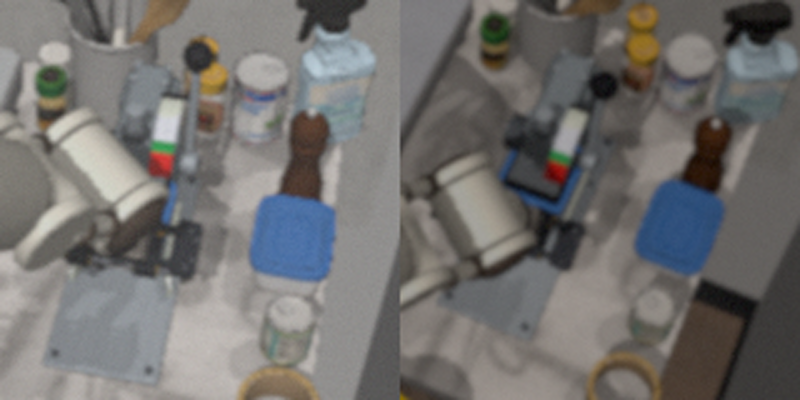

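A firm stop at 17 N right at the expected x means the tub is home, and the lid has moved under the pad. I'll retreat, rise, return to vertical and go above the knob.

Emit:
arm_command(deltas="0 0 0 0.014 0 -0.0064 0.042; 0 0 0 0.027 0 -0.0127 0.042; 0 0 0 0.027 0 -0.0127 0.042; 0 0 0 0.02 0 -0.0093 0.042; 0 0 0 -0.008 0 -0.017 0.042")

```text
time_s: 5.97
tcp_pos: [0.4746, -0.0643, 0.0511]
ee_rot: [3.134, 0.424, 3.137]
ft_force: [-0.7, 0.2, 0.2]
gripper_width: 0.0422
grip_force: 0.0
```

Emit:
arm_command(deltas="0 0 0 -0.0157 0 -0.0335 0.042; 0 0 0 -0.0157 0 -0.0335 0.042; 0 0 0 -0.0157 0 -0.0335 0.042; 0 0 0 -0.0157 0 -0.0335 0.042; 0 0 0 -0.0157 0 -0.0335 0.042")

```text
time_s: 6.38
tcp_pos: [0.482, -0.0671, 0.2438]
ee_rot: [3.141, 0.435, 3.141]
ft_force: [0.7, -0.2, -0.6]
gripper_width: 0.0421
grip_force: 0.0
```

Emit:
arm_command(deltas="0 0 0 -0.0157 0 -0.0335 0.07; 0 0 0 -0.0157 0 -0.0335 0.07; 0 0 0 -0.0157 0 -0.0335 0.07; 0 0 0 -0.008 0 -0.0175 0.07; 0 6.2 0 0 0 0 0.07")

```text
time_s: 6.8
tcp_pos: [0.4826, -0.0679, 0.3785]
ee_rot: [-3.137, 0.336, 3.141]
ft_force: [-0.2, -0.5, 0.5]
gripper_width: 0.0701
grip_force: 0.0
```

Emit:
arm_command(deltas="0 6.2 0 0 0 0 0.07; 0 6.2 0 0 0 0 0.07; 0 6.2 0 0 0 0 0.07; 0 0 0 0 0 0 0.07; 0 0 0 0 0 0 0.07")

```text
time_s: 7.22
tcp_pos: [0.4834, -0.0671, 0.3703]
ee_rot: [3.14, 0.0, -3.141]
ft_force: [-0.0, -0.7, 0.1]
gripper_width: 0.0699
grip_force: 0.0
```

Emit:
arm_command(deltas="0 0 0 -0.0303 -0.0103 0 0.07; 0 0 0 -0.0303 -0.0103 0 0.07; 0 0 0 -0.0303 -0.0103 0 0.07; 0 0 0 -0.0303 -0.0103 0 0.07; 0 0 0 -0.0303 -0.0103 0 0.07")

```text
time_s: 7.63
tcp_pos: [0.6344, -0.1197, 0.3733]
ee_rot: [3.141, 0.005, 3.141]
ft_force: [0.3, 0.2, -0.0]
gripper_width: 0.0695
grip_force: 0.0
```

Emit:
arm_command(deltas="0 0 0 -0.0303 -0.0103 0 0.07; 0 0 0 0 0 0 0.07; 0 0 0 0 0 0 0.07")

```text
time_s: 7.88
tcp_pos: [0.664, -0.1301, 0.3706]
ee_rot: [3.14, 0.001, 3.14]
ft_force: [-0.0, 0.5, -0.6]
gripper_width: 0.07
grip_force: 0.0
```

```bash
python3 - <<'E'
from h import *
im,d,p=load('side','s3');im2,d2,p2=load('top','t3')
k,D=K(p)
for c,q in((im,p),(im2,p2)):
    k,D=K(q);E=np.array(q['extrinsics']);u=cv2.projectPoints(np.array([[.665,-.129,.3025]]),cv2.Rodrigues(E[:3,:3])[0],E[:3,3],k,D)[0];print(u)
cv2.imwrite('pics/c3.png',cv2.resize(np.hstack([im[80:240,280:440],im2[120:280,280:440]])[:,:,::-1],(800,400),interpolation=cv2.INTER_CUBIC))
E
```

```text
[[[359.15866311 142.48149945]]]
[[[360.39125334 184.23121254]]]
```

View pics/c3.png

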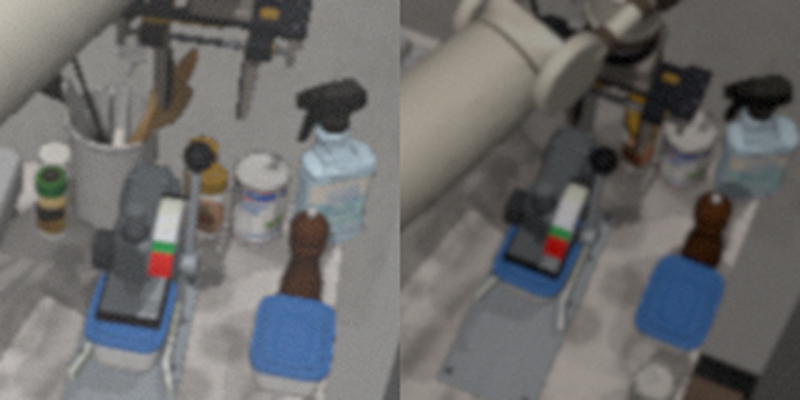

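The fingers straddle the knob, which is at crop (200,155), and the tub sits straight under the head. I'll descend and pinch.

Emit:
arm_command(deltas="0 0 0 0 0.001 0.029 0.07; 0 0 0 -0.001 0 0.029 0.07; 0 0 0 0 0 0.029 0.07; 0 0 0 0 0 0 0.07; 0 0 0 0 0 0 0.03", newtons=35)

```text
time_s: 8.4
tcp_pos: [0.6635, -0.128, 0.2848]
ee_rot: [3.14, -0.001, 3.141]
ft_force: [-0.0, -0.1, 0.8]
gripper_width: 0.0652
grip_force: 0.0
```

Emit:
arm_command(deltas="0 0 0 0 0 0 0.025; 0 0 0 0 0 0 0.025; 0 0 0 0 0 0 0.025; 0 0 0 0 0 0 0.025; 0 0 0 0 0 0 0.025", newtons=35)

```text
time_s: 8.82
tcp_pos: [0.6656, -0.1287, 0.2857]
ee_rot: [3.142, 0.002, 3.141]
ft_force: [-0.8, 0.5, 3.5]
gripper_width: 0.0334
grip_force: 35.0
```

Emit:
arm_command(deltas="0 0 0 0.0069 0 -0.0013 0.025; 0 0 0 0.0069 0 -0.0008 0.025; 0 0 0 0.007 0 -0.0005 0.025; 0 0 0 0.007 0 -0.0002 0.025; 0 0 0 0 0 0 0.025")

```text
time_s: 9.23
tcp_pos: [0.6365, -0.129, 0.2884]
ee_rot: [-3.141, 0.002, 3.14]
ft_force: [3.3, -1.0, 5.7]
gripper_width: 0.0335
grip_force: 35.0
```

Emit:
arm_command(deltas="0 0 0 0.007 0 0.0002 0.025; 0 0 0 0.007 0 0.0005 0.025; 0 0 0 0.0069 0 0.0009 0.025; 0 0 0 0.0069 0 0.0012 0.025; 0 0 0 0 0 0 0.025")

```text
time_s: 9.65
tcp_pos: [0.6087, -0.1293, 0.2854]
ee_rot: [-3.14, 0.001, 3.14]
ft_force: [2.9, -1.4, 5.6]
gripper_width: 0.0334
grip_force: 35.0
```

Emit:
arm_command(deltas="0 0 0 0.0068 0 0.0016 0.025; 0 0 0 0.0068 0 0.0019 0.025; 0 0 0 0.0066 0 0.0023 0.025; 0 0 0 0.0065 0 0.0025 0.025; 0 0 0 0 0 0 0.025")

```text
time_s: 10.07
tcp_pos: [0.5818, -0.1296, 0.2771]
ee_rot: [-3.14, 0.001, 3.14]
ft_force: [1.8, -2.0, 8.4]
gripper_width: 0.0334
grip_force: 35.0
```

Emit:
arm_command(deltas="0 0 0 0.0064 0 0.0035 0.025; 0 0 0 0.0062 0 0.0035 0.025; 0 0 0 0 0 0 0.025")

```text
time_s: 10.32
tcp_pos: [0.5692, -0.1298, 0.2709]
ee_rot: [-3.139, 0.001, 3.14]
ft_force: [-0.3, -2.1, 10.9]
gripper_width: 0.0333
grip_force: 35.0
```

Emit:
arm_command(deltas="0 0 0 0.006 0 0.004 0.025; 0 0 0 0.005 0 0.0035 0.025; 0 0 0 0 0 0 0.025; 0 0 0 0 0 0 0.025")

```text
time_s: 10.65
tcp_pos: [0.5592, -0.1299, 0.2647]
ee_rot: [-3.139, 0.003, 3.14]
ft_force: [-1.0, -1.8, 14.4]
gripper_width: 0.0331
grip_force: 35.0
```

```bash
python3 - <<'E'
from h import *
im,d,p=load('side','s4');im2,d2,p2=load('top','t4')
cv2.imwrite('pics/c4.png',cv2.resize(np.hstack([im[110:230,290:410],im2[140:260,290:410]])[:,:,::-1],(800,400),interpolation=cv2.INTER_CUBIC))
E
```

```text
(no output)
```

View pics/c4.png

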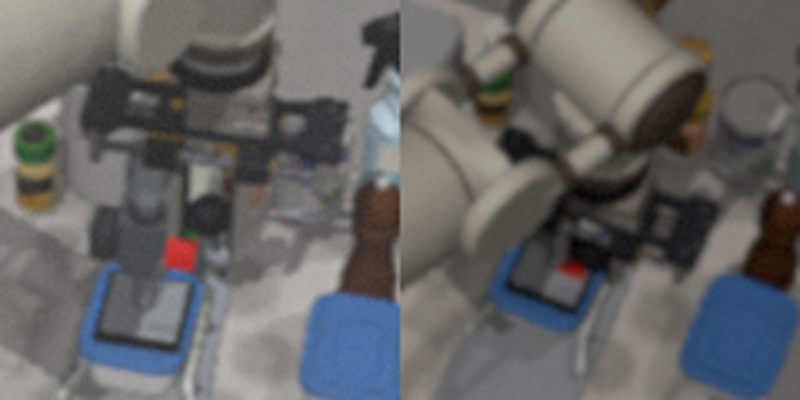

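The pad is on the lid and the pointer is near green/red, but the knob partly hides it. Forward kinematics gives θ≈0.78. I'll nudge slightly and verify the lid height and the pointer.

Emit:
arm_command(deltas="0 0 0 0.002 0 0.0003 0.025; 0 0 0 0.001 0 0.0002 0.025; 0 0 0 0 0 0 0.025; 0 0 0 0 0 0 0.025")

```text
time_s: 11.08
tcp_pos: [0.5569, -0.1299, 0.2633]
ee_rot: [-3.139, 0.004, 3.14]
ft_force: [2.3, -2.6, 9.8]
gripper_width: 0.0333
grip_force: 35.0
```

```bash
python3 - <<'E'
from h import *
s=monitor.state();t=s['tcp_pos'];f=s['ft_force'];a=np.arctan2(.637-t[0],t[2]+.019-.165)
print('theta',a+.2,'r',np.hypot(.637-t[0],t[2]+.019-.165),f.round(1),'tang',f[0]*np.cos(a)+f[2]*np.sin(a))
ims=[]
for n in('side','top'):
    im,d,p=load(n,n+'5');X=cloud(d,p);ims.append(im)
    hsv=cv2.cvtColor(im,cv2.COLOR_RGB2HSV)
    m0=(hsv[...,0]>95)&(hsv[...,0]<125)&(hsv[...,1]>130)
    for nm,lo,hi in(('tub',-.13,0),('ref',-.34,-.2)):
        m=m0&(X[...,1]>lo)&(X[...,1]<hi)&(X[...,0]>.5)
        q=X[m][:,2];print(n,nm,len(q),np.percentile(q,[10,50,75,90]).round(4),np.percentile(X[m][:,0],[2,98]).round(3),np.percentile(X[m][:,1],[2,98]).round(3))
cv2.imwrite('pics/c5.png',cv2.resize(np.hstack([ims[0][140:220,300:380],ims[1][170:250,310:390]])[:,:,::-1],(800,400),interpolation=cv2.INTER_CUBIC))
E
```

```text
theta 0.799068768789311 r 0.14198342524303173 [ 2.3 -2.6  9.8] tang 7.4544105058394985
side tub 148 [0.061  0.0646 0.066  0.0668] [0.578 0.692] [-0.11  -0.019]
side ref 806 [0.05   0.0535 0.056  0.058 ] [0.592 0.705] [-0.304 -0.22 ]
top tub 199 [0.0603 0.0657 0.069  0.0727] [0.58 0.64] [-0.112 -0.022]
top ref 863 [0.0491 0.0546 0.0576 0.0603] [0.594 0.708] [-0.307 -0.222]
```

View pics/c5.png

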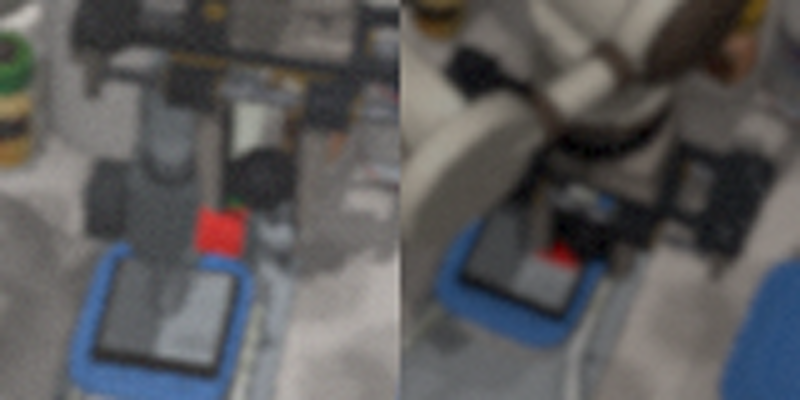

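Emit:
arm_command(deltas="0 0 0 0 0 0 0.025; 0 0 0 0 0 0 0.025; 0 0 0 0 0 0 0.025; 0 0 0 0 0 0 0.025; 0 0 0 0 0 0 0.025")

```text
time_s: 11.6
tcp_pos: [0.557, -0.1299, 0.2633]
ee_rot: [-3.139, 0.004, 3.14]
ft_force: [2.1, -2.4, 9.5]
gripper_width: 0.0333
grip_force: 35.0
```

```bash
python3 - <<'E'
from h import *
s=monitor.state();t=s['tcp_pos'];print(np.arctan2(.637-t[0],t[2]+.019-.165)+.2,s['ft_force'].round(1))
print(manip.sign_off())
E
```

```text
0.7987778374124421 [ 2.1 -2.4  9.5]
the job is handed in; nothing more can be done
None
```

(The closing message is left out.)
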